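# Return the stray tesserae to their tins in the leaning bin

### The arm

A 6-joint arm with a two-finger parallel gripper is mounted at the origin on the work surface. World frame = base frame: x ahead of the robot, y to its left, z up, the work surface at z = 0. Lengths are in mm, angles in rad, forces in N, time in s.
With the tool pointing down it reaches from about 300 to 775 mm from the base axis. Payload 14.6 kg.
Tool frame: the origin (TCP) lies between the finger pads; the fingertips stand manip.tip_reach ahead of it and the grasp point (between the pads) lies 5 mm behind it (manip.tip_reach is the distance from the TCP to the fingertips, in mm); z points along the fingers, y is the line along which they close (so a half turn about z gives the same grasp; the last joint's range is limited). The gripper opens to 94 mm and grips with 3 to 60 N. Pads are 16 mm wide; open, the fingers measure 119 mm over their backs; the gripper's body (75 mm by 177 mm) begins 78 mm behind the grasp point.
Start: joints at [-1.175, 0.3, 1.521, -0, 1.321, -0.067], TCP at [245.542, -492.137, 219.446] pointing down, gripper open.
Joint ranges: [-3.03, 3.03], [-0.79, 2.21], [0.23, 2.52], [-1.04, 4.18], [0, 3.07], [-2.55, 2.55]. Speed limits (rad/s): [2.22, 2.22, 2.57, 3.14, 3.14, 3.14].

### API

Orientations are given as [roll, pitch, yaw] about the fixed x, y, z axes, in that order (R = Rz(yaw) Ry(pitch) Rx(roll)).
In Python, from cell import manip gives the robot as it stands. The module is installed in compiled form; this text tells all that it offers.
- The arm moves only by the shell command python3 -m creep 'ROWS' [FORCE]. ROWS is JSON, a list of rows, each a list of 3 entries, a list of its own where there are three numbers: the opening, from -1 (shut) to 1 (fully open), then the shift along the tool's x, y, z in cm, then the turn about the tool's z in units of 5 degrees (1.0 is 5 degrees). In form: [[grip, [tx, ty, tz], roll], ...]. A call has 1 to 12 rows; each row is the pose to reach, as a shift and turn from the pose commanded when the call began, along the tool's axes at that moment; what a row does not reach only later rows make up. A row lasts 1/10 s, in which the tool goes at most 50 mm and 8.59 degrees, less where a joint would pass 70% of its speed; a pose out of reach is approached as far as the arm can. A call with a gripper value outside its range is refused whole. The fingers move at their own pace and stop on an object; FORCE is the grip in N (left out, the last holds). Time passes only in rows, so rows that repeat a pose let the fingers close. It gives the time, the measured TCP pose, the force, the opening and the grip force at its end, in the units of the state.
- manip.read_state(): the state, without advancing time (a new reading comes with each control period).
- manip.camera(name): name is "scene" or "top" or "wrist"; returns the picture (420x560x3 uint8, red, green, blue); there is no depth.
- manip.camera_params(name): a dict with "fovy" (degrees; the focal length in pixels is half the picture's height over the tangent of half this angle, whatever the lens; pixels are square), "cx", "cy" (the principal point, pixels), "k1" (the pictures are not rectified: a ray, as slopes to the right and down, at radius r is drawn at 1 + k1 r^2 times it, then the intrinsics apply), "origin" and "attitude" of the camera in the world. Camera axes: x right, y down, z forward; pixel columns grow to the right and rows downward; lengths in mm; the calibration is good to about 2 mm. A picture is of the moment at which its call begins: read the wrist's pose just before it. camera_params takes no time and is no camera call; for the wrist camera it gives the pose at the moment of the call.
- manip.sign_off(): hands the job in; it is judged then, once.
The state is a dict: "clock": time; "joints": joint angles; "qd": joint speeds; "effort": joint torques, N m; "eef_pos": TCP position; "eef_rot": TCP orientation; "wrist_force": force on the tool from outside, world axes, zero at the start; "moment": the same for the moment, N m; "finger_gap": finger opening in mm; "finger_force": force on a finger pad.
Only numpy, scipy, OpenCV 4.12 (cv2) and the standard library are available. Lean on these libraries where they do the work, as an engineer would, in place of code of your own. Each camera call takes 0.05 s, during which the arm holds its last target. There are 200 camera calls.

### The job

Put the stray pieces back into the leaning tin bin, each lowered into the tin whose glued-on sample matches it in both colour and cut; do not drop them, for they chip. Leave the two look-alikes that match no sample where they lie.

Things in the scene. Friction and masses are not known exactly. Their poses are not given: they have to be found in the camera images.
- green_cube: Stray piece: sawn cube of dark green marble with pale veins, 32 mm each way, about 90 g. Stands upright on the table; origin at the centre of its underside, z up.
- amber_chunk: Stray piece: hammer-split chunk of amber-orange smalti glass, 43 mm along x, 26 mm along y, 24 mm high, 60 g; the two long sides (y = -13 and +13 mm, from x = -12 to +14 mm) are near parallel and good to grip. Stands upright on the table; origin at the centre of its underside, z up.
- blue_round: Stray piece: round blue glazed ceramic piece, a flat cylinder 36 mm across and 22 mm high, 50 g. Stands upright on the table; origin at the centre of its underside, z up.
- white_bar: Stray piece: bar of white marble, 56 mm along x, 22 mm square, about 70 g. Stands upright on the table; origin at the centre of its underside, z up.
- green_chunk: Look-alike that matches no tin: hammer-split chunk of brighter green smalti glass without veins, same shape and size as the amber chunk. Stands upright on the table; origin at the centre of its underside, z up.
- amber_cube: Look-alike that matches no tin: sawn cube of honey-amber onyx with pale veins, same size as the green cube (32 mm). Stands upright on the table; origin at the centre of its underside, z up.
- tin_green_cube: Fixed open tin in the bin, a 20 mm dark green veined cube glued on its back lip. Origin: centre of inner floor; z up, x level towards the back, y along the row (tins 84 mm apart). Inside 86 (x) by 80 mm, walls 18 mm high; floor slopes 18 degrees, falling to -x. Heights over origin: lip and sample (x 35 to 70 mm) 60, bin's front edge (x -60) 16, shelf (x over 95) 52, jars on it (x over 200) 120.
- tin_amber_chunk: Fixed open tin in the bin, a 26 mm amber smalti chip glued on its back lip. Origin: centre of inner floor; z up, x level towards the back, y along the row (tins 84 mm apart). Inside 86 (x) by 80 mm, walls 18 mm high; floor slopes 18 degrees, falling to -x. Heights over origin: lip and sample (x 35 to 70 mm) 60, bin's front edge (x -60) 16, shelf (x over 95) 52, jars on it (x over 200) 120.
- tin_blue_round: Fixed open tin in the bin, a 22 mm blue disc glued on its back lip. Origin: centre of inner floor; z up, x level towards the back, y along the row (tins 84 mm apart). Inside 86 (x) by 80 mm, walls 18 mm high; floor slopes 18 degrees, falling to -x. Heights over origin: lip and sample (x 35 to 70 mm) 60, bin's front edge (x -60) 16, shelf (x over 95) 52, jars on it (x over 200) 120.
- tin_white_bar: Fixed open tin in the bin, a 36 mm white marble bar glued on its back lip. Origin: centre of inner floor; z up, x level towards the back, y along the row (tins 84 mm apart). Inside 86 (x) by 80 mm, walls 18 mm high; floor slopes 18 degrees, falling to -x. Heights over origin: lip and sample (x 35 to 70 mm) 60, bin's front edge (x -60) 16, shelf (x over 95) 52, jars on it (x over 200) 120.
There are look-alikes about, which are no part of the job. There is more than one size of the white_bar; the job needs the largest.

How it is judged (in metres and radians):
At the end, for the whole second after the job is handed in: Each of the four stray pieces lies still in the tin with its own sample (origin within 34 mm of the tin's centre along y, -45 to +36 mm along x, -30 to +45 mm in height); the green chunk and the amber cube are within 25 mm of where they started (x of green_cube in the frame of tin_green_cube between -0.045 and 0.036 m and y of green_cube in the frame of tin_green_cube between -0.034 and 0.034 m and z of green_cube in the frame of tin_green_cube between -0.03 and 0.045 m and linear speed of each of green_cube, amber_chunk, blue_round, white_bar below 0.02 m/s and x of amber_chunk in the frame of tin_amber_chunk between -0.045 and 0.036 m and y of amber_chunk in the frame of tin_amber_chunk between -0.034 and 0.034 m and z of amber_chunk in the frame of tin_amber_chunk between -0.03 and 0.045 m and x of blue_round in the frame of tin_blue_round between -0.045 and 0.036 m and y of blue_round in the frame of tin_blue_round between -0.034 and 0.034 m and z of blue_round in the frame of tin_blue_round between -0.03 and 0.045 m and x of white_bar in the frame of tin_white_bar between -0.045 and 0.036 m and y of white_bar in the frame of tin_white_bar between -0.034 and 0.034 m and z of white_bar in the frame of tin_white_bar between -0.03 and 0.045 m and distance of each of green_chunk, amber_cube from where it was at the start of the episode below 0.025 m); the robot touches nothing.
It fails at once if the green chunk that belongs to no tin is moved more than 25 mm (distance of green_chunk from where it was at the start of the episode above 0.025 m).
It fails at once if the amber cube that belongs to no tin is moved more than 25 mm (distance of amber_cube from where it was at the start of the episode above 0.025 m).
It fails at once if a stray piece is dropped or thrown (faster than 0.9 m/s while not held) ((contact force between the fingers and green_cube below 0.05 N and linear speed of green_cube above 0.9 m/s) or (contact force between the fingers and amber_chunk below 0.05 N and linear speed of amber_chunk above 0.9 m/s) or (contact force between the fingers and blue_round below 0.05 N and linear speed of blue_round above 0.9 m/s) or (contact force between the fingers and white_bar below 0.05 N and linear speed of white_bar above 0.9 m/s)).
It also fails if it takes over 96 s, if anything falls off the work surface, if the arm or the gripper's body presses on something with over 40 N, if the wrist force passes 120 N, or if a joint passes its speed limit or range.

## Working session

There is one attempt and no reset: what is moved stays moved. The work goes in short steps, Python scripts to look and compute and a shell command to move; the robot and the scene stay as the last step left them, time stands still between calls to the robot, and variables do not carry over. Pictures are saved under pics/ and viewed, at most 14 in all, crops included, and the job is handed in when it is done.

```bash
mkdir -p pics; python3 - <<'E'
from cell import manip
import cv2
print(manip.read_state(), manip.tip_reach)
for n in ("scene","top","wrist"):
    print(n,manip.camera_params(n))
    cv2.imwrite(f"pics/{n}0.png",manip.camera(n)[:,:,::-1])
E
```

```text
{'clock': 0.0, 'joints': array([-1.17457301e+00,  3.00477678e-01,  1.52157347e+00,  8.95448070e-06,
        1.32067733e+00, -6.66006255e-02]), 'qd': array([ 2.75552586e-05, -1.18874992e-04,  1.56839377e-04, -1.43204471e-03,
       -1.00118667e-04, -7.69714751e-04]), 'effort': array([-3.64064363e-04, -5.31800365e+01, -3.52735627e+01,  7.07483548e-02,
        2.43735110e-02, -8.45801969e-05]), 'eef_pos': array([ 245.46923513, -491.91785299,  218.88592757]), 'eef_rot': array([-3.14045992e+00, -8.42449702e-05,  4.62821678e-01]), 'wrist_force': array([ 0.43579704, -0.17379516, -0.28646979]), 'moment': array([ 0.00136002, -0.06453737, -0.00329021]), 'finger_force': 0.0, 'finger_gap': 94.01382349245196} 14.0
scene {'fovy': 48.63696712541344, 'cx': 273.69352414841, 'cy': 209.02085163795311, 'k1': -0.07445461426667244, 'origin': array([1030.80536255,   46.13808044,  791.32206797]), 'attitude': array([-2.52075173, -0.00823483,  1.65574313])}
top {'fovy': 54.23360048398726, 'cx': 290.582587542601, 'cy': 207.48676387770408, 'k1': -0.09536912325638314, 'origin': array([ 455.86516057,   -4.60927566, 1032.80300875]), 'attitude': array([-3.07536026e+00, -6.10297386e-04, -1.56130117e+00])}
wrist {'fovy': 63.577450069107364, 'cx': 274.72517602209285, 'cy': 210.72305113807724, 'k1': -0.007759422247568383, 'origin': array([ 304.88454219, -463.42048566,  384.2232114 ]), 'attitude': array([ 2.90917990e+00,  1.94702777e-03, -1.10849987e+00])}
```

View pics/top0.png

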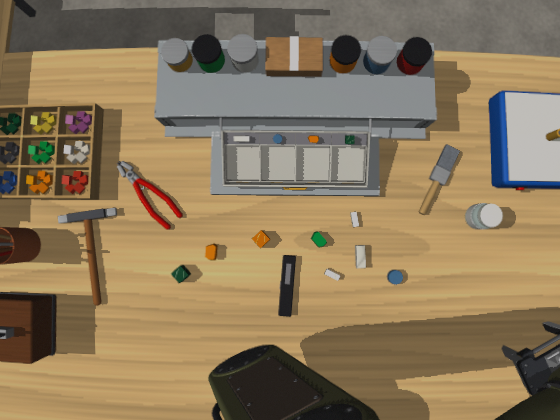

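View pics/scene0.png

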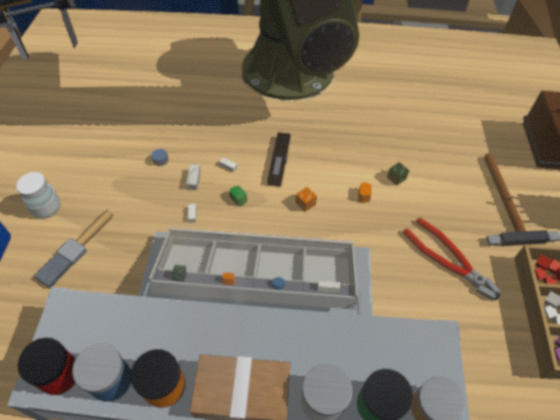

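The top view shows dark green at (181,273), two orange pieces at (211,252) and (261,239), bright green at (319,239), blue at (396,277) and three white bars, the largest at (361,256). The tin samples, left to right, are white, blue, amber and green (row about 139). Next I'll zoom in to tell the orange pieces apart.

```bash
cat > h.py <<'E'
import numpy as np, cv2
from scipy.spatial.transform import Rotation as R
def K(p): 
    f=210/np.tan(np.radians(p["fovy"]/2)); return np.array([[f,0,p["cx"]],[0,f,p["cy"]],[0,0,1]])
def rays(p,uv):
    q=cv2.undistortPoints(np.float64(uv).reshape(-1,1,2),K(p),np.array([p["k1"],0,0,0])).reshape(-1,2)
    # model: drawn = (1+k1 r^2)*slope
    return R.from_euler("xyz",p["attitude"]).apply(np.c_[q,np.ones(len(q))])
def onplane(p,uv,z):
    d=rays(p,uv); o=p["origin"]; return o+d*((z-o[2])/d[:,2])[:,None]
def cross(p1,uv1,p2,uv2):
    d1=rays(p1,uv1)[0];d2=rays(p2,uv2)[0]
    s=np.linalg.lstsq(np.c_[d1,-d2],p2["origin"]-p1["origin"],rcond=None)[0]
    a=p1["origin"]+s[0]*d1;b=p2["origin"]+s[1]*d2
    return (a+b)/2,np.linalg.norm(a-b)
def blobs(im,lo,hi,amin=20):
    hsv=cv2.cvtColor(im,cv2.COLOR_RGB2HSV)
    m=cv2.inRange(hsv,lo,hi)
    return [c for c in cv2.findContours(m,cv2.RETR_EXTERNAL,cv2.CHAIN_APPROX_NONE)[0] if cv2.contourArea(c)>amin]
E
python3 - <<'E'
import cv2,numpy as np
from h import *
from cell import manip
t=cv2.imread("pics/top0.png");s=cv2.imread("pics/scene0.png")
a=cv2.resize(t[120:300,160:420],(780,540),interpolation=cv2.INTER_CUBIC)
b=cv2.resize(s[140:310,140:420],(784,476),interpolation=cv2.INTER_CUBIC)
cv2.imwrite("pics/topz.png",a);cv2.imwrite("pics/scz.png",b)
rng={"orange":((5,190,120),(20,255,255)),"green":((60,100,20),(90,255,255)),"blue":((100,90,50),(120,255,255)),"white":((0,0,165),(180,40,255))}
for n,i in(("top",t),("scene",s)):
    p=manip.camera_params(n)
    for k,(lo,hi) in rng.items():
        for c in blobs(i[:,:,::-1].copy(),lo,hi):
            r=cv2.minAreaRect(c)
            if 120<r[0][0]<450 and r[0][1]>100: print(n,k,np.round(r[0],1),np.round(r[1],1),round(r[2]),cv2.contourArea(c),onplane(p,[r[0]],20).round()[0][:2])
E
```

```text
top orange [210.3 251.4] [ 9.6 15.1] 6 113.5 [412. 192.]
top orange [260.5 238.5] [12.7 12.7] 45 145.0 [446.  69.]
top orange [313. 139.] [ 6. 10.] 90 46.0 [696. -59.]
top green [180.5 273.6] [12.5 13.7] 51 149.0 [357. 266.]
top green [318.3 239.1] [15.1  9.5] 50 119.5 [446. -74.]
top green [349.  139.5] [7. 8.] 90 55.0 [ 696. -150.]
top blue [395.  276.5] [13.4 13.4] 45 140.0 [ 355. -264.]
top blue [277. 138.] [8. 8.] 90 52.0 [698.  31.]
top white [332.  274.5] [14.8  5.4] 27 66.5 [ 359. -108.]
top white [360.6 256.5] [21.4  8.3] 87 144.0 [ 404. -179.]
top white [354.6 218.9] [14.5  5.4] 81 63.5 [ 496. -163.]
top white [315.5 163.5] [31. 25.] 90 745.5 [634. -66.]
top white [350.1 163.3] [25.4 32.4] 2 734.0 [ 635. -152.]
top white [248.5 163. ] [32. 23.] 90 642.0 [633. 102.]
top white [281.5 162.5] [33. 27.] 90 818.0 [635.  19.]
top white [241. 138.] [ 4. 14.] 90 56.0 [697. 122.]
scene orange [176.  391.4] [ 9.1 31. ] 34 142.0 [ 855. -120.]
scene orange [228.  276.5] [5. 8.] 90 24.0 [641. -66.]
scene orange [306.5 196. ] [14.8 12. ] 45 126.0 [441.  71.]
scene orange [365.2 189.6] [10.8 13. ] 18 106.5 [413. 194.]
scene green [365.9 411.6] [28.2 10.3] 49 86.0 [859. 184.]
scene green [235.9 191.6] [10.   8.3] 34 63.0 [443. -77.]
scene blue [278. 283.] [ 8. 10.] 90 64.5 [646.  28.]
scene white [240.9 386.1] [15.4 61.8] 7 856.0 [836. -17.]
scene white [321.8 271.6] [36.4 28.8] 4 733.0 [615. 107.]
scene white [274.7 265.4] [32.4 23.9] 3 654.5 [610.  19.]
scene white [228.6 261.8] [32.9 24.2] 6 615.5 [610. -69.]
scene white [183.6 257.7] [33.6 23. ] 5 519.5 [ 610. -155.]
scene white [191.5 211. ] [14.  7.] 90 93.5 [ 501. -161.]
scene white [193.  173.8] [ 9.5 19.3] 13 150.5 [ 403. -176.]
scene white [228.  162.5] [15.7  4.5] 27 57.0 [ 364. -105.]
```

View pics/topz.png

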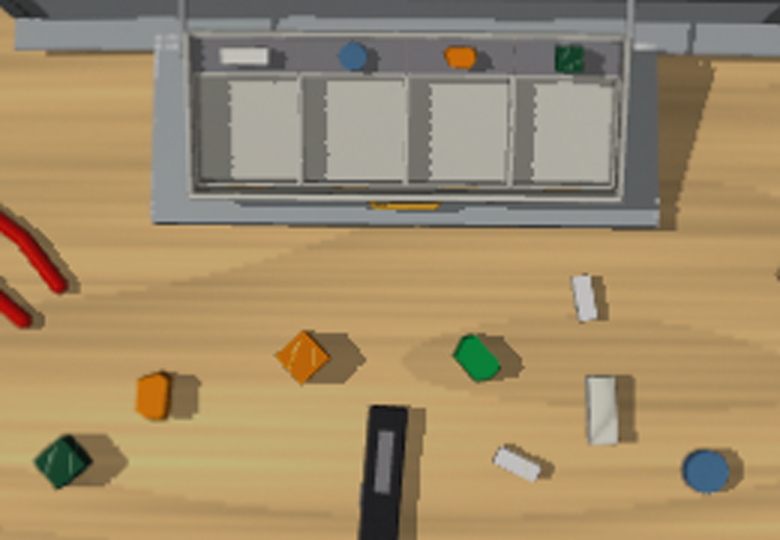

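View pics/scz.png

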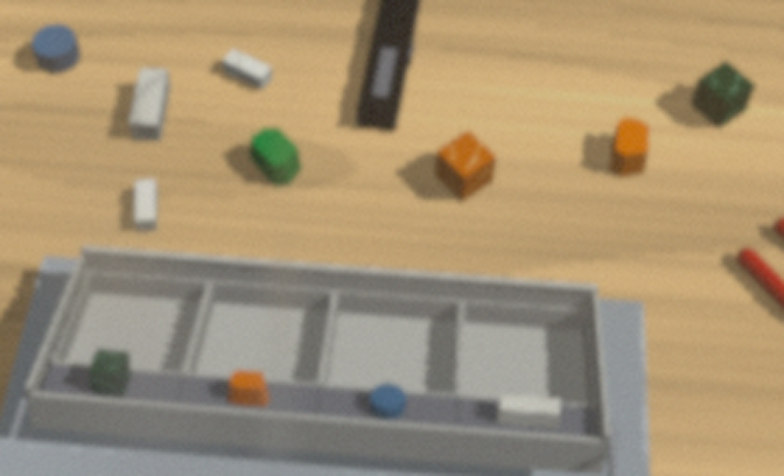

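The zoom settles it. The orange piece at (211,252) is the plain amber chunk; the veined one at (261,239) is the amber cube look-alike, and the bright green at (319,239) is the chunk look-alike. Dark green veined cube at (181,273).

```bash
cat >> h.py <<'E'
def rectworld(p,c,h,zc):
    """footprint-ish rect of contour projected to plane z=zc (mid height for centre)"""
    w=onplane(p,c.reshape(-1,2),zc)[:,:2].astype(np.float32)
    return cv2.minAreaRect(w)
E
python3 - <<'E'
from h import *
from cell import manip
T=manip.camera_params("top");S=manip.camera_params("scene")
for n,a,b in(("white",(241,138),(329,286.5)),("blue",(277,138),(278,283)),("amber",(313.3,139),(228,278)),("green",(349,139.5),(179.5,272.5))):
    print("sample",n,cross(T,[a],S,[b]))
t=cv2.imread("pics/top0.png")[:,:,::-1].copy()
for n,lo,hi,z,near in(("amber_chunk",(5,190,120),(20,255,255),12,(210,251)),("green_cube",(60,100,20),(90,255,255),16,(180,273)),("blue",(100,90,50),(120,255,255),11,(395,276)),("bar",(0,0,165),(180,40,255),11,(360,256))):
    for c in blobs(t,lo,hi):
        if np.hypot(*(np.array(cv2.minAreaRect(c)[0])-near))<5: print(n,rectworld(T,c,0,z))
for n,a,b in(("cube",(180.5,273),(398,173)),("chunk",(210.5,251.5),(365,192)),("blue",(395.5,276.5),(160,157)),("bar",(360.6,256.5),(193,177))): print(n,cross(T,[a],S,[b]))
E
```

```text
sample white (array([680.2316534 , 113.71353176,  90.03277466]), np.float64(1.475579279092329))
sample blue (array([680.92479981,  29.03618176,  89.55203293]), np.float64(0.650736890762017))
sample amber (array([679.30486577, -55.61638565,  89.69203667]), np.float64(1.1214085976291914))
sample green (array([ 678.31307031, -138.49846617,   92.97765977]), np.float64(1.7861164588473104))
amber_chunk ((412.0899963378906, 194.0669403076172), (24.095172882080078, 37.53287124633789), 84.67190551757812)
green_cube ((356.26849365234375, 267.10821533203125), (31.243133544921875, 34.36949920654297), 40.14063262939453)
blue ((353.75390625, -266.4806823730469), (33.654598236083984, 33.78191375732422), 44.660152435302734)
bar ((403.11962890625, -180.08447265625), (53.1020393371582, 20.856952667236328), 3.0349338054656982)
cube (array([357.92650301, 267.3276714 ,  17.67026656]), np.float64(1.3891882437640009))
chunk (array([411.83714659, 194.60630857,  10.53804112]), np.float64(1.3087272588134051))
blue (array([ 353.28052134, -265.09845084,   10.33878359]), np.float64(5.484276194034921))
bar (array([ 402.75397043, -178.96312497,    8.36576033]), np.float64(2.8759568445224772))
```

```bash
python3 -m creep '[[0.3,[19.8,-15.4,4],5.3],[0.3,[19.8,-15.4,4],5.3],[0.3,[19.8,-15.4,4],5.3],[0.3,[19.8,-15.4,4],5.3],[0.3,[19.8,-15.4,4],5.3],[0.3,[19.8,-15.4,4],5.3],[0.3,[19.8,-15.4,4],5.3],[0.3,[19.8,-15.4,4],5.3],[0.3,[19.8,-15.4,4],5.3],[0.3,[19.8,-15.4,4],5.3]]' 20
cat > w.py <<'E'
import sys
from h import *
from cell import manip
rng={"chunk":((5,190,90),(20,255,255),12),"cube":((60,100,20),(90,255,255),16),"blue":((100,90,50),(120,255,255),11),"bar":((0,0,150),(180,40,255),11)}
lo,hi,z=rng[sys.argv[1]]
p=manip.camera_params("wrist"); s=manip.read_state(); im=manip.camera("wrist")
cv2.imwrite(f"pics/w_{sys.argv[1]}_{s['clock']:.1f}.png",im[:,:,::-1])
print(s["eef_pos"].round(1),s["eef_rot"].round(3),round(s["finger_gap"],1))
for c in blobs(im,lo,hi,150):
    (x,y),(a,b),g=rectworld(p,c,0,z); print("xy %.1f %.1f size %.1f %.1f ang %.1f"%(x,y,a,b,g), cv2.boundingRect(c))
E
python3 w.py blue
```

```text
clock: 1.15
eef_pos: [353.5, -266.9, 179.5]
eef_rot: [3.142, 0.0, -0.001]
wrist_force: [0.6, 0.4, 0.3]
finger_gap: 61.2
finger_force: 0.0
[ 353.5 -266.9  179.5] [ 3.142e+00  0.000e+00 -1.000e-03] 61.2
xy 351.1 -265.9 size 34.3 33.9 ang 89.9 (256, 184, 35, 34)
```

```bash
python3 -m creep '[[0.2,[-0.15,-0.1,13],0],[0.2,[-0.15,-0.1,13],0],[0.2,[-0.15,-0.1,13],0],[0.2,[-0.15,-0.1,16.2],0],[0.2,[-0.15,-0.1,16.2],0],[0.2,[-0.15,-0.1,16.2],0],[-1,[-0.15,-0.1,16.2],0],[-1,[-0.15,-0.1,16.2],0],[-1,[-0.15,-0.1,16.2],0],[-1,[-0.15,-0.1,16.2],0],[-1,[-0.15,-0.1,16.2],0],[-1,[-0.15,-0.1,16.2],0]]' 20
```

```text
clock: 2.4
eef_pos: [352.5, -265.1, 17.7]
eef_rot: [3.141, -0.0, 0.0]
wrist_force: [-2.2, -0.2, 4.9]
finger_gap: 35.4
finger_force: 20.0
```

```bash
python3 -m creep '[[-1,[0,0,-5],0],[-1,[0,0,-10],0],[-1,[5,-5,-13],0],[-1,[9,-9,-13],0],[-1,[13,-13,-13],0],[-1,[17,-17,-13],0],[-1,[20,-20,-13],0],[-1,[23,-23,-13],0],[-1,[26,-26,-13],0],[-1,[27.7,-29.4,-13],0],[-1,[27.7,-29.4,-13],0],[-1,[27.7,-29.4,-13],0]]'
python3 -m creep '[[-1,[0,0,0],0],[-1,[0,0,0],0],[-1,[0,0,3],0],[-1,[0,0,3],0],[-1,[0,0,3],0]]'
python3 - <<'E'
from cell import manip
import cv2
for n in("wrist","scene"): cv2.imwrite(f"pics/{n}1.png",manip.camera(n)[:,:,::-1])
E
```

```text
clock: 3.6
eef_pos: [629.4, 30.6, 146.5]
eef_rot: [-3.141, 0.001, 0.003]
wrist_force: [-0.1, -0.8, -0.6]
finger_gap: 35.6
finger_force: 20.0
clock: 4.1
eef_pos: [629.1, 28.3, 117.9]
eef_rot: [3.142, 0.001, -0.001]
wrist_force: [0.4, 0.6, -0.6]
finger_gap: 35.5
finger_force: 20.0
```

View pics/wrist1.png

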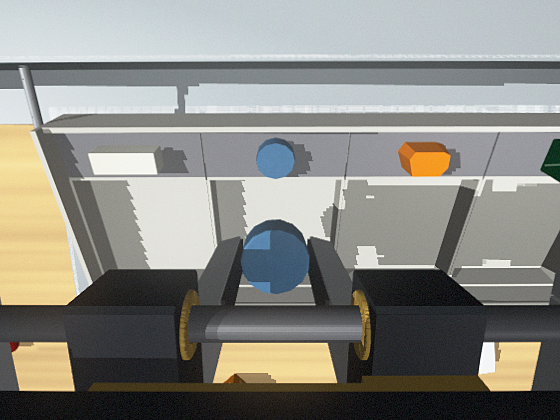

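The blue piece at (275,257) is between its tin's dividers, in line with the sample at (275,158). Lowering it until contact.

```bash
python3 -m creep '[[-1,[0,0,3],0],[-1,[0,0,4],0],[-1,[0,0,4.4],0],[-1,[0,0,4.7],0],[-1,[0,0,4.7],0],[-1,[0,0,4.7],0]]'
python3 -m creep '[[-1,[0,0,0.2],0],[-1,[0,0,0.4],0],[-1,[0,0,0.4],0]]'
python3 -m creep '[[-1,[0,0,0.2],0],[-1,[0,0,0.2],0]]'
python3 -m creep '[[-1,[0,0,0.2],0],[-1,[0,0,0.2],0]]'
```

```text
clock: 4.8
eef_pos: [629.7, 29.1, 71.3]
eef_rot: [-3.142, -0.001, 0.0]
wrist_force: [0.2, 0.1, -0.2]
finger_gap: 35.6
finger_force: 20.0
clock: 5.1
eef_pos: [629.9, 29.2, 67.7]
eef_rot: [3.142, -0.002, 0.0]
wrist_force: [-2.9, -0.2, 7.5]
finger_gap: 35.7
finger_force: 20.0
clock: 5.3
eef_pos: [630.0, 29.2, 65.8]
eef_rot: [-3.142, -0.002, 0.0]
wrist_force: [-2.9, -0.0, 7.5]
finger_gap: 35.3
finger_force: 20.0
clock: 5.5
eef_pos: [630.2, 29.2, 64.3]
eef_rot: [-3.142, -0.003, 0.0]
wrist_force: [-3.3, -0.0, 11.0]
finger_gap: 35.7
finger_force: 22.5
```

```bash
python3 -m creep '[[-0.15,[0,0,-0.1],0],[-0.1,[0,0,-0.1],0],[0,[0,0,-0.1],0],[0,[0,0,-0.1],0],[0,[0,0,-3],0],[0,[0,0,-7],0],[0,[0,0,-10],0],[0,[0,0,-10],0],[0,[0,0,-10],0]]'
python3 - <<'E'
from cell import manip
import cv2
for n in("wrist","top"): cv2.imwrite(f"pics/{n}2.png",manip.camera(n)[:,:,::-1])
E
```

```text
clock: 6.4
eef_pos: [629.3, 29.1, 162.3]
eef_rot: [3.142, -0.0, 0.0]
wrist_force: [-0.0, -0.3, -0.7]
finger_gap: 47.2
finger_force: 0.0
```

View pics/wrist2.png

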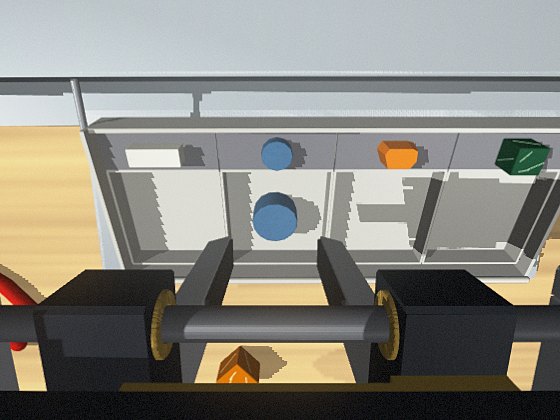

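Blue rests mid-tin at (275,216), under its own sample. Next is the white bar.

```bash
python3 -m creep '[[0,[-4,4,-1],0],[0,[-8,8,-1],0],[0,[-22.6,20.9,-1],0],[0,[-22.6,20.9,-1],0],[0,[-22.6,20.9,-1],0],[0,[-22.6,20.9,-1],0],[0,[-22.6,20.9,-1],0],[0,[-22.6,20.9,-1],0],[0,[-22.6,20.9,-1],0],[0,[-22.6,20.9,-1],0]]'
python3 w.py bar
```

```text
clock: 7.5
eef_pos: [404.2, -179.1, 172.1]
eef_rot: [-3.141, 0.001, 0.002]
wrist_force: [0.0, -0.1, -0.5]
finger_gap: 47.0
finger_force: 0.0
[ 404.2 -179.1  172.1] [-3.141e+00  1.000e-03  2.000e-03] 47.0
xy 361.0 -100.8 size 20.5 14.4 ang 61.9 (186, 232, 24, 19)
xy 401.6 -178.7 size 57.1 22.0 ang 2.2 (262, 173, 24, 58)
xy 496.5 -164.8 size 37.5 14.5 ang 10.4 (248, 79, 23, 45)
xy 565.8 -81.8 size 14.3 290.2 ang 0.1 (0, 9, 330, 20)
```

```bash
python3 -m creep '[[0,[-0.2,0,12],-0.5],[0,[-0.2,0,12],-0.5],[0,[-0.2,0,12],-0.5],[0,[-0.2,0,15.5],-0.5],[0,[-0.2,0,15.5],-0.5],[0,[-0.2,0,15.5],-0.5],[-1,[-0.2,0,15.5],-0.5],[-1,[-0.2,0,15.5],-0.5],[-1,[-0.2,0,15.5],-0.5],[-1,[-0.2,0,15.5],-0.5],[-1,[-0.2,0,15.5],-0.5],[-1,[-0.2,0,15.5],-0.5]]' 20
```

```text
clock: 8.75
eef_pos: [401.5, -179.9, 17.6]
eef_rot: [-3.142, -0.0, 0.044]
wrist_force: [-0.4, 2.1, 3.6]
finger_gap: 21.7
finger_force: 20.0
```

```bash
python3 -m creep '[[-1,[0,0,-5],0],[-1,[0,0,-10],0],[-1,[4,-5,-13],0.5],[-1,[8,-9.5,-13],0.5],[-1,[11,-13,-13],0.5],[-1,[14,-17,-13],0.5],[-1,[17,-20,-13],0.5],[-1,[20,-23,-13],0.5],[-1,[22,-26,-13],0.5],[-1,[24,-28.3,-13],0.5],[-1,[24,-28.3,-13],0.5],[-1,[24,-28.3,-13],0.5]]'
python3 -m creep '[[-1,[0,0,0],0],[-1,[0,0,0],0],[-1,[0,0,3],0],[-1,[0,0,5],0],[-1,[0,0,6],0],[-1,[0,0,6],0],[-1,[0,0,6],0]]'
python3 - <<'E'
from cell import manip
import cv2
for n in("wrist",): cv2.imwrite(f"pics/{n}3.png",manip.camera(n)[:,:,::-1])
E
```

```text
clock: 9.95
eef_pos: [628.4, 113.4, 146.6]
eef_rot: [3.141, 0.001, 0.001]
wrist_force: [-0.3, -0.5, -1.3]
finger_gap: 21.9
finger_force: 20.0
clock: 10.65
eef_pos: [629.2, 113.1, 88.5]
eef_rot: [-3.141, -0.001, -0.0]
wrist_force: [0.3, 0.4, -0.2]
finger_gap: 22.0
finger_force: 20.0
```

View pics/wrist3.png

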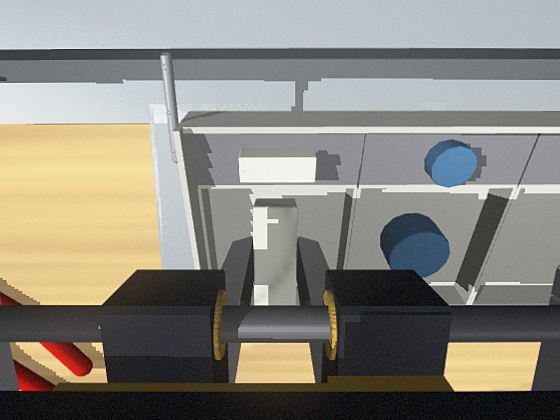

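The bar at (275,250) is centred in the white tin. Lowering it, with a gentler grip past contact so it settles onto the slope.

```bash
python3 -m creep '[[-1,[0,0,0.8],0],[-1,[0,0,1.3],0],[-1,[0,0,1.3],0]]' 6
python3 -m creep '[[-1,[0,0,0.2],0],[-1,[0,0,0.4],0],[-1,[0,0,0.4],0]]' 6
python3 -m creep '[[-1,[0,0,0.2],0],[-1,[0,0,0.4],0],[-1,[0,0,0.4],0]]' 4
python3 -m creep '[[-1,[0,0,0.2],0],[-1,[0,0,0.3],0],[-1,[0,0,0.3],0]]' 4
```

```text
clock: 11.0
eef_pos: [628.5, 113.3, 73.7]
eef_rot: [3.141, 0.001, 0.0]
wrist_force: [0.0, -0.5, -0.6]
finger_gap: 22.3
finger_force: 6.0
clock: 11.3
eef_pos: [628.7, 113.4, 70.3]
eef_rot: [3.142, 0.0, 0.0]
wrist_force: [-0.6, 0.6, 0.7]
finger_gap: 22.0
finger_force: 6.0
clock: 11.6
eef_pos: [628.8, 113.3, 66.1]
eef_rot: [3.142, 0.0, 0.0]
wrist_force: [0.3, -1.1, -0.8]
finger_gap: 21.8
finger_force: 4.0
clock: 11.9
eef_pos: [629.1, 113.4, 64.0]
eef_rot: [-3.141, -0.001, 0.0]
wrist_force: [-1.7, -0.6, 5.4]
finger_gap: 22.1
finger_force: 6.6
```

Contact. Now I'll release it and go over the chunk (412,194).

```bash
python3 -m creep '[[-0.45,[0,0,0],0],[-0.4,[0,0,0],0],[-0.3,[0,0,0],0],[-0.3,[0,0,0],0],[-0.3,[0,0,-3],0],[-0.3,[0,0,-7],0],[-0.3,[0,0,-10],0],[-0.3,[0,0,-10],0],[-0.3,[0,0,-10],0]]' 20
python3 - <<'E'
from cell import manip
import cv2
for n in("wrist",): cv2.imwrite(f"pics/{n}4.png",manip.camera(n)[:,:,::-1])
E
python3 -m creep '[[0.1,[-4,-2,-1],0],[0.1,[-8,-4,-1],0],[0.1,[-21.7,-8.1,-1],0],[0.1,[-21.7,-8.1,-1],0],[0.1,[-21.7,-8.1,-1],0],[0.1,[-21.7,-8.1,-1],0],[0.1,[-21.7,-8.1,-1],0],[0.1,[-21.7,-8.1,-1],0],[0.1,[-21.7,-8.1,-1],0]]'
python3 w.py chunk
```

```text
clock: 12.8
eef_pos: [628.8, 113.3, 163.4]
eef_rot: [-3.142, -0.001, 0.0]
wrist_force: [-0.4, 0.2, -0.7]
finger_gap: 32.9
finger_force: 0.0
clock: 13.75
eef_pos: [412.5, 193.9, 172.9]
eef_rot: [3.141, 0.001, -0.001]
wrist_force: [0.7, -0.4, -0.8]
finger_gap: 51.8
finger_force: 0.0
[412.5 193.9 172.9] [ 3.141e+00  1.000e-03 -1.000e-03] 51.8
xy 411.9 191.5 size 24.9 42.6 ang 85.6 (263, 179, 28, 43)
xy 444.5 63.9 size 42.1 37.9 ang 43.7 (381, 144, 57, 49)
```

View pics/wrist4.png

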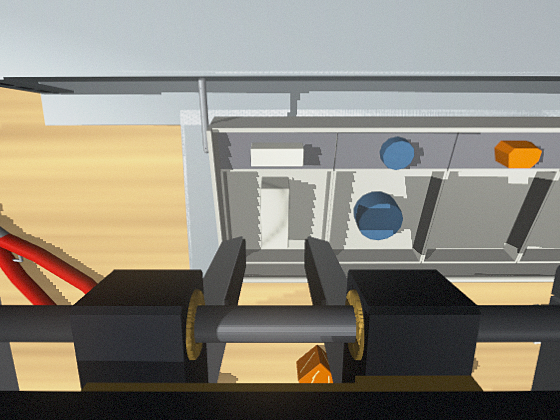

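The bar lies in the white tin at (275,212). The wrist view of the chunk agrees with the top view: size 25x43 and about -4.5 deg.

```bash
python3 -m creep '[[0.1,[0,0.1,12],0.9],[0.1,[0,0.1,12],0.9],[0.1,[0,0.1,12],0.9],[0.1,[0,0.1,15.6],0.9],[0.1,[0,0.1,15.6],0.9],[0.1,[0,0.1,15.6],0.9],[-1,[0,0.1,15.6],0.9],[-1,[0,0.1,15.6],0.9],[-1,[0,0.1,15.6],0.9],[-1,[0,0.1,15.6],0.9],[-1,[0,0.1,15.6],0.9],[-1,[0,0.1,15.6],0.9]]' 20
```

```text
clock: 15.0
eef_pos: [411.8, 193.3, 17.6]
eef_rot: [-3.142, -0.0, -0.078]
wrist_force: [0.9, -1.2, 2.6]
finger_gap: 25.4
finger_force: 20.0
```

```bash
python3 -m creep '[[-1,[0,0,-5],0],[-1,[0,0,-10],0],[-1,[4,4,-13],-0.9],[-1,[8,8,-13],-0.9],[-1,[11,11,-13],-0.9],[-1,[14,14,-13],-0.9],[-1,[17,17,-13],-0.9],[-1,[20,20,-13],-0.9],[-1,[23.6,23.1,-13],-0.9],[-1,[23.6,23.1,-13],-0.9],[-1,[23.6,23.1,-13],-0.9],[-1,[23.6,23.1,-13],-0.9]]'
python3 -m creep '[[-1,[0,0,0],0],[-1,[0,0,0],0],[-1,[0,0,3],0],[-1,[0,0,5],0],[-1,[0,0,6],0],[-1,[0,0,6],0],[-1,[0,0,6],0]]'
python3 - <<'E'
from cell import manip
import cv2
for n in("wrist",): cv2.imwrite(f"pics/{n}5.png",manip.camera(n)[:,:,::-1])
E
```

```text
clock: 16.2
eef_pos: [628.4, -54.6, 147.3]
eef_rot: [-3.141, 0.001, 0.001]
wrist_force: [-0.8, -0.3, -0.6]
finger_gap: 25.0
finger_force: 20.0
clock: 16.9
eef_pos: [629.4, -55.4, 88.5]
eef_rot: [3.141, -0.001, 0.0]
wrist_force: [0.2, -0.9, 0.1]
finger_gap: 25.3
finger_force: 20.0
```

View pics/wrist5.png

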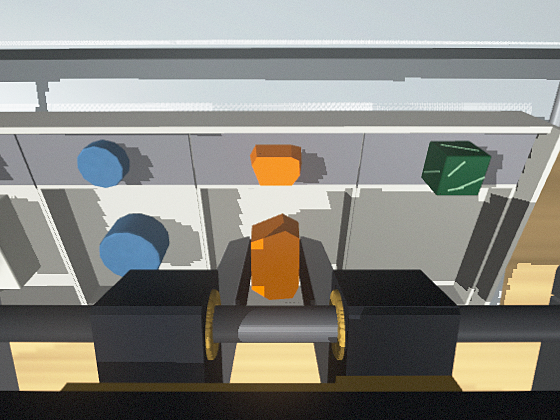

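The chunk at (275,255) is centred under the amber sample (275,165). Lowering.

```bash
python3 -m creep '[[-1,[0,0,0.8],0],[-1,[0,0,1.4],0],[-1,[0,0,1.4],0]]' 8
python3 -m creep '[[-1,[0,0,0.2],0],[-1,[0,0,0.4],0],[-1,[0,0,0.4],0]]' 6
python3 -m creep '[[-1,[0,0,0.2],0],[-1,[0,0,0.3],0],[-1,[0,0,0.3],0]]' 5
python3 -m creep '[[-1,[0,0,0.2],0],[-1,[0,0,0.2],0]]' 5
```

```text
clock: 17.25
eef_pos: [628.5, -55.4, 72.4]
eef_rot: [-3.141, 0.002, 0.0]
wrist_force: [0.0, -0.0, -0.5]
finger_gap: 25.6
finger_force: 8.0
clock: 17.55
eef_pos: [629.0, -55.5, 69.4]
eef_rot: [-3.142, -0.0, 0.0]
wrist_force: [0.4, -0.2, 0.8]
finger_gap: 25.5
finger_force: 6.0
clock: 17.85
eef_pos: [629.0, -55.5, 66.3]
eef_rot: [3.142, -0.0, 0.0]
wrist_force: [-1.0, -0.5, -0.2]
finger_gap: 25.6
finger_force: 5.0
clock: 18.05
eef_pos: [629.2, -55.5, 64.6]
eef_rot: [3.142, -0.001, 0.0]
wrist_force: [0.5, -1.3, 1.6]
finger_gap: 25.5
finger_force: 5.1
```

```bash
python3 -m creep '[[-0.38,[0,0,0],0],[-0.3,[0,0,0],0],[-0.2,[0,0,0],0],[-0.2,[0,0,0],0],[-0.2,[0,0,-3],0],[-0.2,[0,0,-7],0],[-0.2,[0,0,-10],0],[-0.2,[0,0,-10],0],[-0.2,[0,0,-10],0]]' 20
python3 - <<'E'
from cell import manip
import cv2
for n in("wrist",): cv2.imwrite(f"pics/{n}6.png",manip.camera(n)[:,:,::-1])
E
python3 -m creep '[[0.1,[-4,-4,-1],0],[0.1,[-8,-8,-1],0],[0.1,[-27.2,-32.2,-1],0],[0.1,[-27.2,-32.2,-1],0],[0.1,[-27.2,-32.2,-1],0],[0.1,[-27.2,-32.2,-1],0],[0.1,[-27.2,-32.2,-1],0],[0.1,[-27.2,-32.2,-1],0],[0.1,[-27.2,-32.2,-1],0],[0.1,[-27.2,-32.2,-1],0],[0.1,[-27.2,-32.2,-1],0],[0.1,[-27.2,-32.2,-1],0]]'
python3 w.py cube
```

```text
clock: 18.95
eef_pos: [628.9, -55.5, 164.4]
eef_rot: [3.142, -0.0, 0.0]
wrist_force: [0.3, -0.6, -0.2]
finger_gap: 37.4
finger_force: 0.0
clock: 20.2
eef_pos: [357.3, 265.7, 173.9]
eef_rot: [3.141, 0.001, -0.001]
wrist_force: [0.4, -0.3, 0.8]
finger_gap: 51.7
finger_force: 0.0
[357.3 265.7 173.9] [ 3.141e+00  1.000e-03 -1.000e-03] 51.7
```

View pics/wrist6.png

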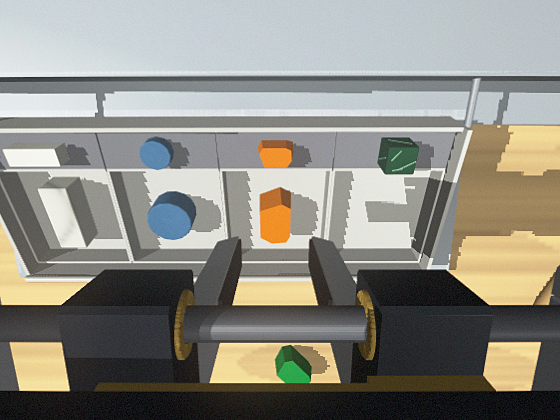

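The chunk lies in the amber tin at (275,215). The cube's mask came back empty, so I'll measure its colour there.

```bash
python3 - <<'E'
import cv2,glob
f=glob.glob("pics/w_cube*")[0]; i=cv2.imread(f)
cv2.imwrite("pics/wc.png",cv2.resize(i[120:300,180:400],(660,540)))
h=cv2.cvtColor(i,cv2.COLOR_BGR2HSV); print(h[180:225:6,255:300:6].tolist())
E
```

```text
[[[21, 100, 203], [21, 97, 206], [21, 100, 209], [26, 101, 53], [18, 150, 61], [18, 105, 138], [20, 111, 135], [18, 100, 140]], [[21, 101, 206], [20, 98, 210], [32, 94, 54], [44, 78, 75], [43, 96, 74], [23, 113, 90], [18, 106, 139], [18, 112, 137]], [[20, 103, 210], [28, 75, 61], [47, 96, 77], [57, 58, 127], [46, 103, 72], [42, 92, 69], [19, 111, 136], [18, 111, 136]], [[31, 89, 60], [46, 107, 76], [62, 64, 116], [43, 96, 69], [46, 91, 76], [60, 66, 124], [39, 82, 62], [20, 108, 139]], [[41, 89, 77], [49, 102, 75], [63, 57, 147], [45, 112, 75], [48, 94, 73], [62, 51, 161], [46, 91, 76], [36, 77, 53]], [[19, 113, 203], [47, 93, 71], [46, 97, 71], [46, 96, 74], [48, 92, 72], [61, 57, 160], [51, 82, 75], [17, 101, 137]], [[18, 98, 196], [19, 107, 202], [46, 106, 70], [47, 101, 78], [47, 92, 78], [48, 93, 63], [21, 106, 123], [19, 109, 133]], [[18, 107, 200], [19, 104, 196], [17, 106, 203], [44, 99, 67], [47, 86, 68], [19, 107, 195], [18, 104, 197], [19, 107, 191]]]
```

View pics/wc.png

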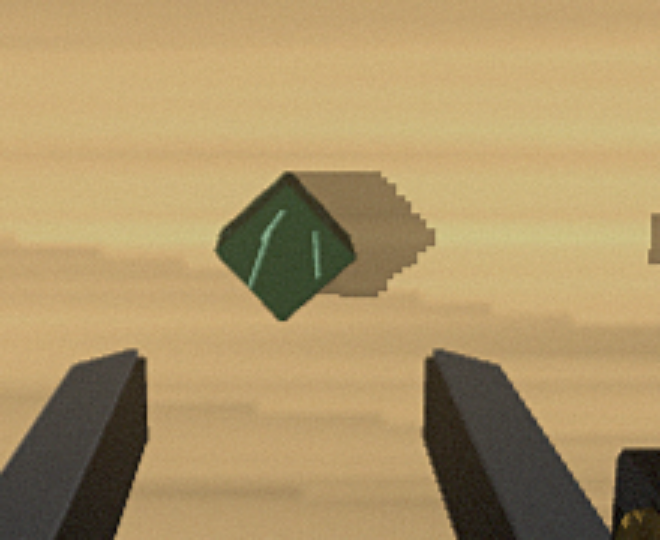

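```bash
python3 - <<'E'
import glob
from h import *
from cell import manip
i=cv2.imread(glob.glob("pics/w_cube*")[0])[:,:,::-1].copy(); p=manip.camera_params("wrist")
for nm,lo,z in(("top",(38,40,63),32),("all",(26,40,30),16)):
    for c in blobs(i,lo,(80,255,255),300): print(nm,rectworld(p,c,0,z),cv2.boundingRect(c))
E
```

```text
top ((357.0112609863281, 265.0534362792969), (30.966411590576172, 30.550968170166016), 42.30937194824219) (252, 182, 46, 45)
all ((355.43292236328125, 265.0162658691406), (36.12462615966797, 35.57207489013672), 42.1894645690918) (252, 178, 47, 49)
```

```bash
python3 -m creep '[[0.2,[0,0,6],-8.5],[0.2,[0,0,6],-8.5],[0.2,[0,0,6],-8.5],[0.2,[0,0,6],-8.5],[0.2,[0,0,6],-8.5],[0.2,[0,0,11],-8.5],[0.2,[0,0,15.6],-8.5],[0.2,[0,0,15.6],-8.5],[0.2,[0,0,15.6],-8.5],[-1,[0,0,15.6],-8.5],[-1,[0,0,15.6],-8.5],[-1,[0,0,15.6],-8.5]]' 20
python3 -m creep '[[-1,[0,0,0],0],[-1,[0,0,0],0],[-1,[0,0,0],0]]' 20
```

```text
clock: 21.45
eef_pos: [357.0, 266.3, 18.7]
eef_rot: [3.142, -0.0, 0.742]
wrist_force: [-0.2, -0.5, -0.2]
finger_gap: 36.1
finger_force: 0.0
clock: 21.75
eef_pos: [357.0, 266.4, 18.7]
eef_rot: [3.141, -0.0, 0.742]
wrist_force: [-0.0, -2.3, 5.1]
finger_gap: 32.0
finger_force: 20.0
```

```bash
python3 -m creep '[[-1,[0,0,-5],0],[-1,[0,0,-10],0],[-1,[0,0,-13],8.5],[-1,[0,0,-13],8.5],[-1,[0,0,-13],8.5],[-1,[0,0,-13],8.5],[-1,[0,0,-13],8.5],[-1,[0,0,-13],8.5],[-1,[0,0,-13],8.5]]'
python3 -m creep '[[-1,[3,4,0],0],[-1,[6,8,0],0],[-1,[8.5,12,0],0],[-1,[11,16,0],0],[-1,[13.5,20,0],0],[-1,[16,24,0],0],[-1,[18.5,28,0],0],[-1,[21,32,0],0],[-1,[24,36,0],0],[-1,[27.2,40.5,0],0],[-1,[27.2,40.5,0],0],[-1,[27.2,40.5,0],0]]'
python3 -m creep '[[-1,[0,0,0],0],[-1,[0,0,0],0],[-1,[0,0,3],0],[-1,[0,0,5],0],[-1,[0,0,6],0],[-1,[0,0,6],0],[-1,[0,0,6],0]]'
python3 - <<'E'
from cell import manip
import cv2
for n in("wrist",): cv2.imwrite(f"pics/{n}7.png",manip.camera(n)[:,:,::-1])
E
```

```text
clock: 22.65
eef_pos: [356.8, 266.5, 148.3]
eef_rot: [3.142, 0.0, 0.005]
wrist_force: [0.2, -0.0, -0.8]
finger_gap: 32.3
finger_force: 20.0
clock: 23.85
eef_pos: [628.9, -139.3, 147.4]
eef_rot: [-3.141, 0.001, 0.002]
wrist_force: [-0.8, 0.4, -0.5]
finger_gap: 31.6
finger_force: 20.0
clock: 24.55
eef_pos: [629.4, -138.2, 89.6]
eef_rot: [3.141, -0.001, 0.001]
wrist_force: [0.6, -0.4, -0.7]
finger_gap: 31.8
finger_force: 20.0
```

View pics/wrist7.png

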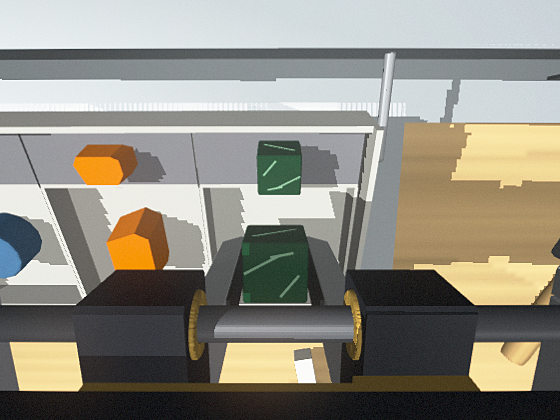

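The cube at (275,262) is in the green tin, 2 mm or so off its centre line, so I'll add a small shift while lowering.

```bash
python3 -m creep '[[-1,[0,0.2,0.8],0],[-1,[0,0.2,1.4],0],[-1,[0,0.2,1.6],0],[-1,[0,0.2,1.6],0]]' 10
python3 -m creep '[[-1,[0,0,0.2],0],[-1,[0,0,0.4],0],[-1,[0,0,0.4],0]]' 8
python3 -m creep '[[-1,[0,0,0.2],0],[-1,[0,0,0.3],0],[-1,[0,0,0.3],0]]' 6
python3 -m creep '[[-1,[0,0,0.2],0],[-1,[0,0,0.2],0]]' 5
```

```text
clock: 25.0
eef_pos: [628.8, -140.5, 71.9]
eef_rot: [-3.141, 0.001, 0.0]
wrist_force: [0.1, 0.6, 0.1]
finger_gap: 32.1
finger_force: 10.0
clock: 25.3
eef_pos: [629.2, -140.5, 69.1]
eef_rot: [3.141, -0.001, 0.0]
wrist_force: [-2.2, 0.0, 3.6]
finger_gap: 31.7
finger_force: 8.0
clock: 25.6
eef_pos: [629.2, -140.5, 66.0]
eef_rot: [3.141, -0.001, 0.0]
wrist_force: [-2.2, 0.4, 3.0]
finger_gap: 32.1
finger_force: 6.0
clock: 25.8
eef_pos: [629.4, -140.5, 64.0]
eef_rot: [3.141, -0.001, 0.0]
wrist_force: [-0.7, 0.9, 5.9]
finger_gap: 32.0
finger_force: 7.2
```

```bash
python3 -m creep '[[-0.25,[0,0,0],0],[-0.18,[0,0,0],0],[-0.1,[0,0,0],0],[-0.1,[0,0,0],0],[-0.1,[0,0,-3],0],[-0.1,[0,0,-7],0],[-0.1,[0,0,-11],0],[-0.1,[0,0,-12],0],[-0.1,[-10,0,-12],0],[-0.1,[-20,0,-12],0],[-0.1,[-20,0,-12],0],[-0.1,[-20,0,-12],0]]' 20
python3 - <<'E'
from cell import manip
import cv2,numpy as np
w=manip.camera("wrist")[:,:,::-1];t=manip.camera("top")[:,:,::-1]
cv2.imwrite("pics/end.png",np.vstack([cv2.resize(w[:200],(784,280)),cv2.resize(t[110:295,150:430],(784,300))]))
E
```

```text
clock: 27.0
eef_pos: [426.8, -140.1, 182.4]
eef_rot: [-3.141, 0.001, 0.0]
wrist_force: [0.1, -0.5, -0.2]
finger_gap: 42.3
finger_force: 0.0
```

View pics/end.png

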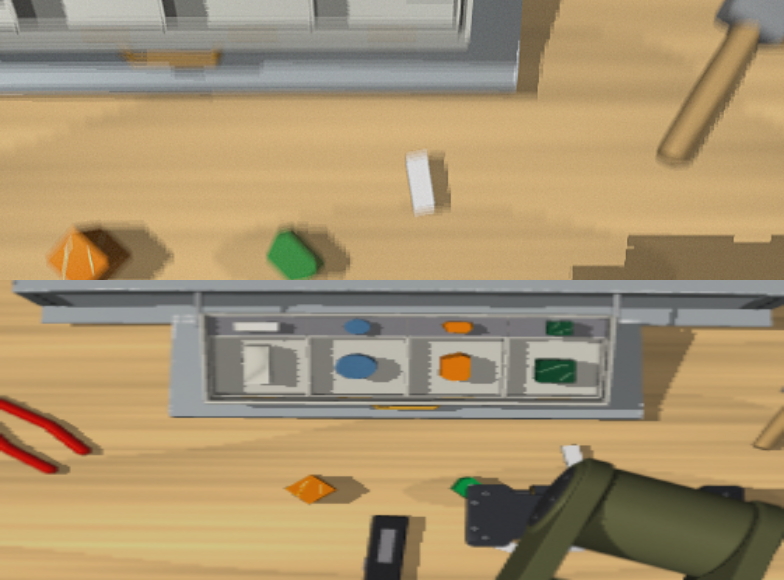

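All four pieces lie centrally in their own tins (bottom half, row 367, columns 257, 356, 455 and 554). The look-alikes haven't moved and the arm is clear, so I'll hand in.

```bash
python3 -c "
from cell import manip
print(manip.sign_off())"
```

```text
the job is handed in; nothing more can be done
None
```

The blue round, white bar, amber chunk and green cube are each in the tin with their matching sample, both look-alikes are where they lay, and I handed the job in at about 27 s on the clock; it gave no verdict.

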